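Clip the temperature logger to the sample carrier's eye

TASK

The temperature logger stands in its desk cradle with its snap hook on top; it has to travel with the blood samples. Lift it out by the grip tab, press the hook down over the wire eye on the tube carrier's front post until the sprung gate has passed the wire and shut beneath it, tug it lightly upward to prove that the gate holds, then let go so that it hangs quietly from the eye. Feel your way: the eye's clamp is set by hand, so its height is only roughly known, and it must never be pushed or pulled with more than 15 N; leave the bottles and vials alone.

Things in the scene. Friction and masses are not known exactly. Their poses are not given: they have to be found in the camera images.
- clip_grip (a point): Centre of the grip tab, a grey plastic block 24 x 12 x 36 mm (x, y, z; from 21 mm below to 15 mm above this point), on top of the logger's steel snap hook. Pinch it across its 12 mm (along y) from above. Axes of hook and logger: z up, x from the hook's spine to its nose. Hook and logger are one rigid piece of about 0.12 kg, 185 mm high.
- clip_home (a point): Where the centre of the 7 mm wire lies when fully home: in the middle of the round top of the hook's throat, 32.4 mm below the tab's centre. The hook is 9 mm bar bent in its x-z plane; the throat is 16 mm wide (x -8 to +8 here), open downward, with the spine at -x and the nose at +x; the nose's tip is 24 mm below this point. Keep the wire within 1.5 mm of the throat's middle or nearer the nose, fingers 4 mm above it.
- clip_mouth (a point): Middle of the shut gate, across the throat's mouth, 20.6 mm below clip_home; gate 4 mm thick. A wire pushed up from below meets it, folds it up and has passed it about 2 mm short of home; then the gate snaps shut under the wire. A wire pulled down on the shut gate has its centre 5.5 mm above this point.
- clip: Hook and logger. Origin: middle of the logger's underside, 18 mm behind (-x) and 170 mm below the tab's centre. The logger is 20 x 58 x 92 mm (x, y, z) and lies wholly behind the throat (-x), so the hook can come straight down over the wire with the logger in front of the eye. Hung up, it leans about 0.24 rad, its lower end swinging to +x; let go upright, it sways for 2 s or so.
- gate (a joint): Angle of the hook's gate, rad: 0 shut, up to 1.4 folded in. Hinged on the spine, it opens only inward (up). Its spring takes 4 to 8 N of push to let the wire pass; then the push falls off until the wire meets the rigid top of the throat.
- eye (a point): Middle of the front bar of the eye at its DRAWN height, 180 mm; axes of the carrier. The eye is a level loop of 7 mm steel wire, 54 mm wide (y), jutting to -x from a clamp on the carrier's front post; its front bar is straight for 30 mm along y; 47 mm free behind it. THE REAL BAR IS UP TO 13 mm HIGHER OR LOWER, as the clamp is set by hand (x, y are right); it is rigid.
- carrier: Aluminium tube carrier, fixed. Origin on the table under the eye's bar; +x from the eye to its tray (x 56 to 270 mm, 100 mm wide) with five sample tubes (108 mm high). Front post at x 64 mm, handle along x, 234 mm high. The hook hangs with its x along the carrier's x: nose down through the loop behind the bar, spine and logger in front.
- cradle: White desk cradle, fixed, 56 x 96 x 34 mm (x, y, z), origin under its centre. The logger stands upright in its slot, 26 mm deep with 1.5 mm play each side, with axes as the cradle's; lift straight up 30 mm to clear it.
- vial_blue: Bystander: brown glass vial with blue cap, 23 mm wide, 58 mm high, origin under its base.
- vial_low: Bystander: clear glass vial, 23 mm wide, 48 mm high, origin under its base.
- dropper: Bystander: brown dropper bottle, 33 mm wide, 102 mm high, origin under its base.

How it is judged:
By the outcome, as a careful person would: the job done as asked, in the order asked, and still so for the second after the job is handed in, with the robot touching nothing.
It also fails if it takes over 56 s, if anything falls off the work surface, if the arm or the gripper's body presses on something with over 40 N, if the wrist force passes 120 N, or if a joint passes its speed limit or range.

ROBOT

A 6-joint arm with a two-finger parallel gripper is mounted at the origin on the work surface; the furniture and walls round the work are solid. World frame = base frame: x ahead of the robot, y to its left, z up, the work surface at z = 0. Lengths are in m, angles in rad, forces in N, time in s.
With the tool pointing down it reaches from about 0.4 to 0.925 m from the base axis. Payload 3.4 kg.
Tool frame: the origin (TCP) lies at the very end of the fingers, on their centre line; the grasp point (between the pads) lies bot.tcp_to_grasp behind it (bot.tcp_to_grasp is the distance from the TCP to the grasp point, in m); z points along the fingers, y is the line along which they close (so a half turn about z gives the same grasp; the last joint's range is limited). The gripper opens to 85 mm and grips with 20 to 120 N. Pads are 22 mm wide; open, the fingers measure 114 mm over their backs; the gripper's body (76 mm by 85 mm) begins 54 mm behind the grasp point. The pads swing forward as they close: fully open they stand 13 mm farther back than shut.
Start: joints at [-1.387, 0.307, 1.506, -0, 1.328, -0.073], TCP at [0.146, -0.556, 0.231] pointing down, gripper open.
Joint ranges: [-3.12, 3.12], [-1.05, 2.28], [0.14, 2.33], [-1.42, 4.57], [0.1, 2.73], [-2.68, 2.68]. Speed limits (rad/s): [2.57, 2.57, 3.14, 3.14, 3.14, 3.14].

INTERFACE

Orientations are given as a rotation vector (axis times angle).
In Python, from workcell import telemetry, imaging, ticket, bot gives the robot as it stands. The module is installed in compiled form; this text tells all that it offers.
- The arm moves only by the tool send_rows, never from a script. Its argument "commands" is one flat list of numbers, 5 for each row, row after row: the shift along the world's x, y, z in mm, then the turn about the world's z in rad, then the closure, from 0 (fully open) to 1 (shut). In form: [dx, dy, dz, turn, jaw, dx, dy, dz, turn, jaw, ...]. A call has 1 to 10 rows; each row shifts and turns the commanded pose from where the row before left it; what a row does not reach is not made up. A row lasts 1/8 s, in which the tool goes at most 62.5 mm and 10.7 degrees, less where a joint would pass 70% of its speed; a pose out of reach is approached as far as the arm can. A call is refused whole if a number of a shift passes 62.5 or a number of a turn 0.188, either way. A call with a gripper value outside its range is refused whole. The fingers move at their own pace and stop on an object; "force" is the grip in N (left out, the last holds). Time passes only in rows, so rows that do not move let the fingers close. It gives the time, the measured TCP pose, the force, the opening and the grip force at its end, in the units of the state.
- telemetry.get_state(): the state, without advancing time (a new reading comes with each control period).
- imaging.snapshot(name): name is "scene" or "top" or "wrist"; returns a dict with "img" (384x512x3 uint8, blue, green, red), "K" (3x3 intrinsics, pixels), "pose" (4x4, takes a point from camera to world coordinates). Camera axes: x right, y down, z forward; pixel columns grow to the right and rows downward; lengths in m; the calibration is good to about 2 mm. A picture is of the moment at which its call begins. There is no depth.
- ticket.sign_off(): hands the job in; it is judged then, once.
The state is a dict: "time": time; "joint_positions": joint angles; "qvel": joint speeds; "joint_efforts": joint torques, N m; "tool_pos": TCP position; "tool_rot": TCP orientation; "wrist_force": force on the tool from outside, world axes, zero at the start; "moment": the same for the moment, N m; "gripper_width": finger opening in m; "grasp_force": force on a finger pad.
Only numpy, scipy, OpenCV 4.12 (cv2) and the standard library are available. Lean on these libraries where they do the work, as an engineer would, in place of code of your own. Each camera call takes 0.05 s, during which the arm holds its last target. There are 200 camera calls.

## Working session

There is one attempt and no reset: what is moved stays moved. The work goes in short steps, Python scripts to look and compute and a tool call to move; the robot and the scene stay as the last step left them, time stands still between calls to the robot, and variables do not carry over. Pictures are saved under pics/ and viewed, at most 10 in all, crops included, and the job is handed in when it is done.

Besides the shell and the picture viewer there is one more tool, called after "Emit:" in YAML: its name, and indented under it one key for each argument. send_rows: Moves the arm, as the interface text tells. Its arguments: {"type":"object","properties":{"commands":{"type":"array","items":{"type":"number"}},"force":{"type":"number"}},"required":["commands"]}

```bash
mkdir -p pics
cat > h.py <<'E'
import numpy as np, cv2
from workcell import telemetry, imaging, ticket, bot
def ray(s,u,v):
    d=np.linalg.inv(s["K"])@[u,v,1]; T=s["pose"]; return T[:3,3],T[:3,:3]@d
def onz(s,u,v,z):
    o,d=ray(s,u,v); return o+d*(z-o[2])/d[2]
def proj(s,p):
    T=s["pose"]; c=T[:3,:3].T@(np.array(p)-T[:3,3]); q=s["K"]@c; return q[:2]/q[2]
def tri(a,b):
    (o1,d1),(o2,d2)=a,b; A=np.stack([d1,-d2],1); t=np.linalg.lstsq(A,o2-o1,rcond=None)[0]
    p,q=o1+d1*t[0],o2+d2*t[1]; return (p+q)/2,np.linalg.norm(p-q)
E
python3 - <<'E'
from h import *
import pickle
S={n:imaging.snapshot(n) for n in("scene","top")}
pickle.dump(S,open("s0.pkl","wb"))
for n in S: cv2.imwrite(f"pics/{n}0.png",cv2.resize(S[n]["img"],(800,600),interpolation=cv2.INTER_CUBIC)); print(n,S[n]["pose"].round(3).tolist(),S[n]["K"][0])
print(bot.tcp_to_grasp,telemetry.get_state())
E
```

```text
scene [[0.868, 0.23, -0.439, 0.975], [0.496, -0.399, 0.771, -0.725], [0.003, -0.888, -0.46, 0.558], [0.0, 0.0, 0.0, 1.0]] [354.17369249   0.         248.12109923]
top [[-0.011, -0.99, 0.142, 0.346], [-1.0, 0.011, -0.007, 0.038], [0.006, -0.142, -0.99, 1.372], [0.0, 0.0, 0.0, 1.0]] [453.82632497   0.         252.13267283]
0.0187 {'time': 0.1, 'joint_positions': array([-1.38747708e+00,  3.07497703e-01,  1.50755441e+00, -5.46062151e-07,
        1.32839521e+00, -7.35145588e-02]), 'qvel': array([-0.00046526, -0.00141884, -0.00308984,  0.00021987, -0.00087956,
        0.00085168]), 'joint_efforts': array([ 5.67719671e-04, -4.58527708e+01, -2.52607012e+01, -6.84188262e-05,
        5.57148858e-03,  1.03321264e-05]), 'tool_pos': array([ 0.14591387, -0.55552584,  0.23046903]), 'tool_rot': array([-3.11388776e+00, -4.02088733e-01,  1.60603515e-04]), 'wrist_force': array([-0.9590322 , -1.09652462, -0.33697496]), 'moment': array([0.00372052, 0.00744786, 0.02176707]), 'grasp_force': 0.0, 'gripper_width': 0.0853026570336981}
```

View pics/scene0.png

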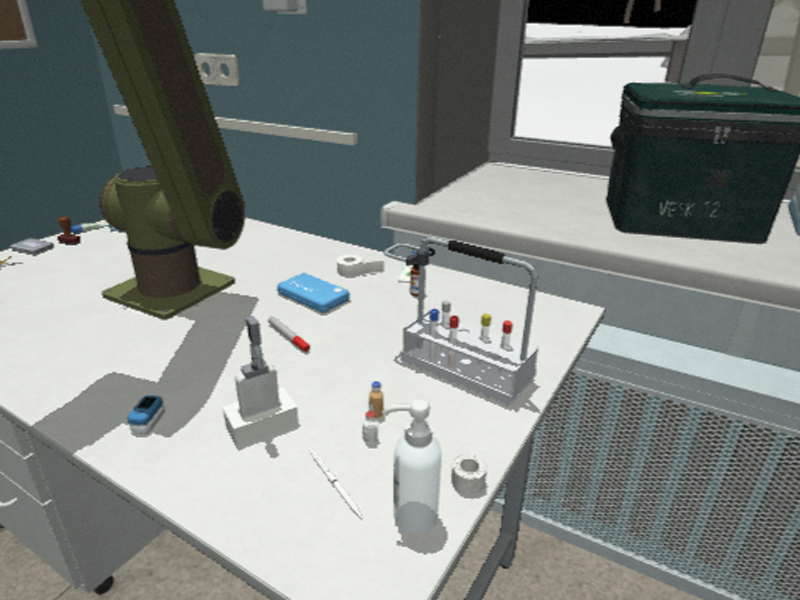

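View pics/top0.png

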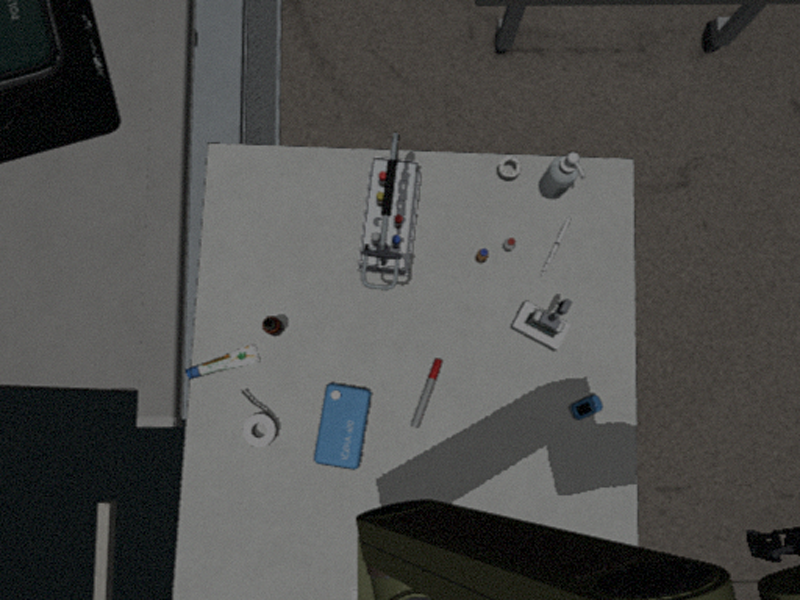

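The scene view shows the cradle with the logger at about (258,400) and the tab top at (253,325). The carrier's eye is at about (405,250). In the top view the cradle is at (540,325) and the eye's front bar at (379,287). I'll make one montage of close crops.

Run:
```python
from h import *
import pickle
S=pickle.load(open("s0.pkl","rb"))
def crop(n,u,v,w=66,h=50):
    c=S[n]["img"][v:v+h,u:u+w]; c=cv2.resize(c,(396,300),interpolation=cv2.INTER_CUBIC)
    return cv2.convertScaleAbs(c,alpha=1.3,beta=15)
m=np.vstack([np.hstack([crop("top",320,182),crop("top",222,144)]),np.hstack([crop("scene",135,195,132,100),crop("scene",236,144)])])
cv2.imwrite("pics/m.png",m)
```

```text
(no output)
```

View pics/m.png

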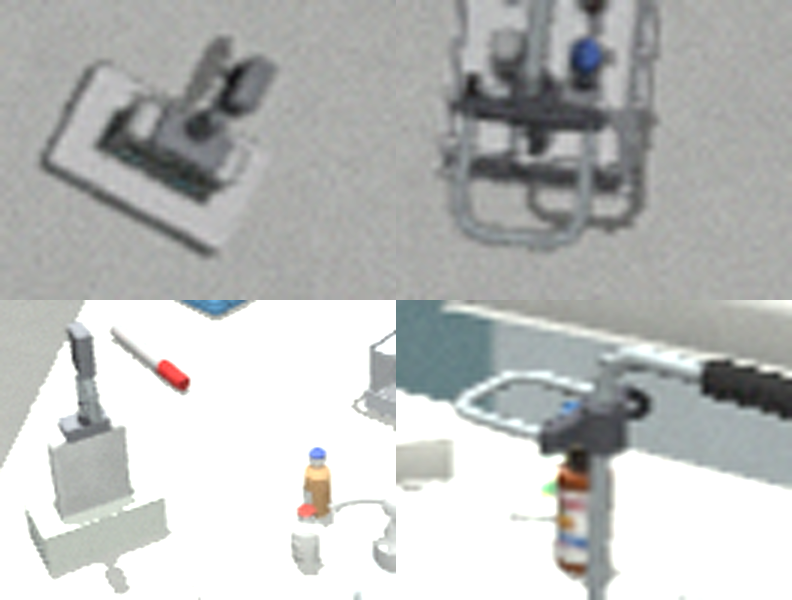

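The montage shows the cradle's top corners at (45,160), (100,65), (270,155) and (213,250), with the tab top at about (252,80). The front bar of the eye runs from (475,237) to (565,241), and the carrier is nearly aligned with image up.

Run:
```python
from h import *
import pickle
S=pickle.load(open("s0.pkl","rb"));t,s=S["top"],S["scene"]
f=lambda x,y:(320+x/6-.4,182+y/6-.4); g=lambda x,y:(222+(x-396)/6-.4,144+y/6-.4); h=lambda x,y:(135+x/3-.3,195+(y-300)/3-.3)
k=lambda x,y:(236+(x-396)/6-.4,144+(y-300)/6-.4)
C=np.array([onz(t,*f(*p),.034) for p in[(45,160),(100,65),(270,155),(213,250)]]);print(C.round(4),C.mean(0).round(4))
for a,b in[(0,1),(3,2),(0,3),(1,2)]:
    d=C[b]-C[a];print(np.linalg.norm(d).round(4),np.degrees(np.arctan2(d[1],d[0])).round(1))
print("tabtop",onz(t,*f(252,80),.185).round(4)); print("tri tab",tri(ray(t,*f(252,80)),ray(s,*h(80,332))))
for p in[(465,238),(475,240),(520,240),(565,243),(575,240)]: print("bar",onz(t,*g(*p),.18).round(4))
print("tri eye corners", tri(ray(t,*g(467,222)),ray(s,*k(500,380))),tri(ray(t,*g(577,225)),ray(s,*k(466,407))))
print("bar scene ends",[onz(s,*k(*p),.18).round(4) for p in[(490,383),(466,405)]])
# handle ends z .234 and tray
for p in [(387,60*1.5),]: pass
print("handle",[onz(t,u/1.5625-.2,v/1.5625-.2,.234).round(4) for u,v in[(384,262),(396,137)]])
print([ (n,onz(t,u/1.5625,v/1.5625,z).round(3)) for n,u,v,z in[("blue",483,254,.058),("low",510,243,.048),("drop",273,324,.1)]])
```

```text
[[ 0.483  -0.1934  0.034 ]
 [ 0.5301 -0.2224  0.034 ]
 [ 0.4842 -0.3049  0.034 ]
 [ 0.4376 -0.2746  0.034 ]] [ 0.4837 -0.2488  0.034 ]
0.0553 -31.6
0.0556 -33.0
0.093 -119.2
0.0943 -119.1
tabtop [ 0.5019 -0.2598  0.185 ]
tri tab (array([ 0.50145431, -0.25888555,  0.18856077]), np.float64(4.0365550727387214e-05))
bar [0.5375 0.0797 0.18  ]
bar [0.5366 0.0753 0.18  ]
bar [0.5364 0.0554 0.18  ]
bar [0.5348 0.0354 0.18  ]
bar [0.5361 0.031  0.18  ]
tri eye corners (array([0.53926155, 0.07595499, 0.18760617]), np.float64(0.009706643357032039)) (array([0.54143659, 0.03030545, 0.19036545]), np.float64(0.0007355095180574436))
bar scene ends [array([0.5249, 0.0825, 0.18  ]), array([0.5283, 0.0539, 0.18  ])]
handle [array([0.5693, 0.0458, 0.234 ]), array([0.7824, 0.0237, 0.234 ])]
[('blue', array([ 0.617, -0.141,  0.058])), ('low', array([ 0.64 , -0.194,  0.048])), ('drop', array([0.483, 0.247, 0.1  ]))]
```

Emit:
send_rows:
  commands: [35, 30, 6, -0.08, 0, 35, 30, 6, -0.08, 0, 35, 30, 6, -0.08, 0, 35, 30, 6, -0.08, 0, 35, 30, 6, -0.08, 0, 35, 30, 6, -0.08, 0, 35, 30, 6, -0.08, 0, 35, 30, 6, -0.08, 0, 35, 30, 6, -0.08, 0, 35, 28, 6, -0.08, 0]
  force: 40

```text
time: 1.35
tool_pos: [0.4967, -0.2568, 0.2911]
tool_rot: [-3.025, 0.846, 0.001]
wrist_force: [0.4, 0.6, 0.0]
gripper_width: 0.0854
grasp_force: 0.0
```

Emit:
send_rows:
  commands: [0, 0, 0, 0, 0, 0, 0, 0, 0, 0]

```text
time: 1.6
tool_pos: [0.4954, -0.258, 0.2907]
tool_rot: [3.027, -0.841, -0.003]
wrist_force: [0.6, -0.2, 0.4]
gripper_width: 0.0856
grasp_force: 0.0
```

```bash
cat > v.py <<'E'
from h import *
import pickle,sys
def snap(n,tag):
    s=imaging.snapshot(n); pickle.dump(s,open(tag+".pkl","wb")); cv2.imwrite(f"pics/{tag}.png",cv2.resize(s["img"],(800,600),interpolation=cv2.INTER_CUBIC)); return s
s=snap(sys.argv[1],sys.argv[2]); st=telemetry.get_state(); print(s["pose"].round(3).tolist(),s["K"][0,0],st["tool_pos"],st["tool_rot"],st["joint_positions"].round(3),st["wrist_force"])
E
python3 v.py wrist w1
```

```text
[[-0.515, -0.821, -0.247, 0.559], [-0.857, 0.493, 0.147, -0.295], [0.001, 0.288, -0.958, 0.433], [0.0, 0.0, 0.0, 1.0]] 269.7775533695519 [ 0.49505222 -0.25841581  0.29072143] [ 3.02628998e+00 -8.42527977e-01 -2.57441777e-03] [-5.560e-01  2.450e-01  1.444e+00 -1.000e-03  1.454e+00  1.558e+00] [-0.92049966  0.57798457  0.12420636]
```

View pics/w1.png

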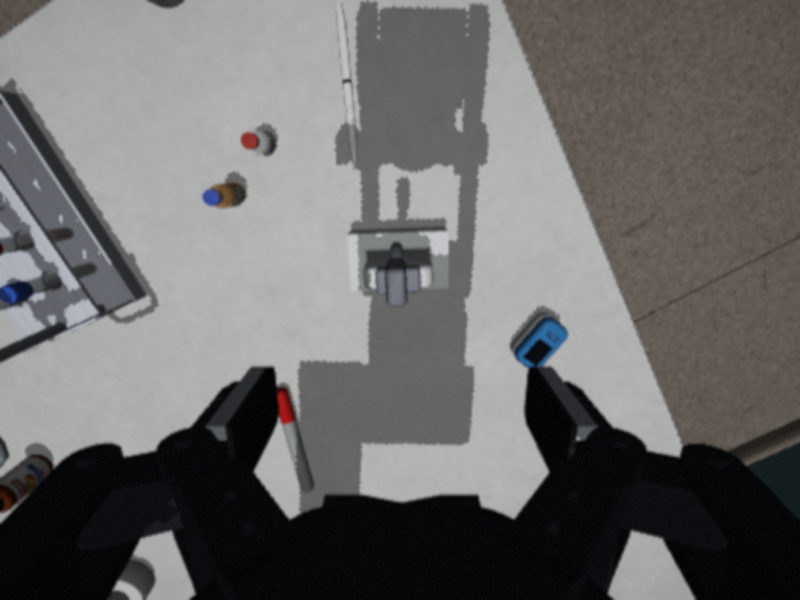

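The wrist view shows the cradle square with the image, so the yaw is right. The tab's top face is centred at about (397,286) and the vials are clear of it.

Run:
```python
from h import *
import pickle
s=pickle.load(open("w1.pkl","rb"))
g=cv2.convertScaleAbs(s["img"][140:205,225:285],alpha=1.6,beta=10)
cv2.imwrite("pics/c1.png",cv2.resize(g,None,fx=9,fy=9,interpolation=cv2.INTER_CUBIC))
q=lambda u,v:(u/1.5625-.2,v/1.5625-.2)
p=onz(s,*q(397,286),.185);print(p)
C=[onz(s,*q(*x),.034) for x in[(348,231),(448,224)]];print(C)
```

```text
[ 0.50057998 -0.25750745  0.185     ]
[array([ 0.53522445, -0.22286003,  0.034     ]), array([ 0.49229729, -0.30710749,  0.034     ])]
```

View pics/c1.png

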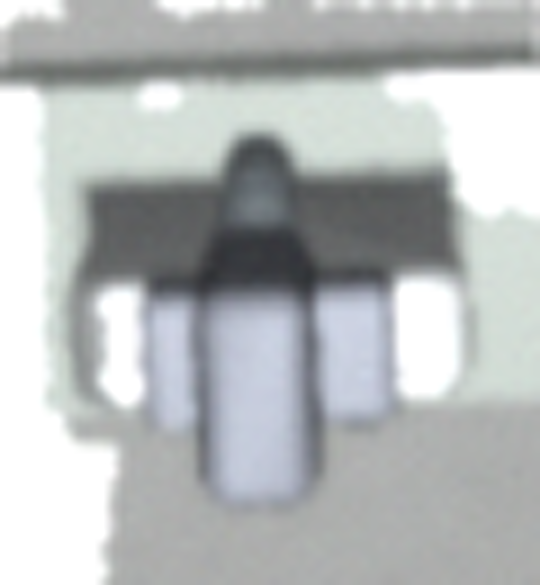

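The top face of the tab spans (205–320, 285–500) in the crop, which puts its centre at image pixel (253.7,183.1).

Run:
```python
from h import *
import pickle
s=pickle.load(open("w1.pkl","rb"))
print(onz(s,253.7,183.1,.185))
for p in[(0,75),(540,55)]: print(onz(s,225+p[0]/9-.45,140+p[1]/9-.45,.034))
print(telemetry.get_state()["tool_pos"])
```

```text
[ 0.50044807 -0.2572271   0.185     ]
[ 0.53337928 -0.22523451  0.034     ]
[ 0.49058945 -0.30283096  0.034     ]
[ 0.49505222 -0.25841581  0.29072143]
```

Emit:
send_rows:
  commands: [4.5, 0.5, -20, 0.03, 0, 0, 0, -40, 0, 0, 0, 0, -40, 0, 0, 0, 0, -30, 0, 0, 0, 0, -9.5, 0, 0, 0, 0, 0, 0, 0]

```text
time: 2.4
tool_pos: [0.4999, -0.2583, 0.1517]
tool_rot: [-3.038, 0.799, 0.002]
wrist_force: [-0.1, -0.6, 0.5]
gripper_width: 0.0854
grasp_force: 0.0
```

Emit:
send_rows:
  commands: [0, 0, 0, 0, 0.5, 0, 0, 0, 0, 1, 0, 0, 0, 0, 1, 0, 0, 0, 0, 1, 0, 0, 0, 0, 1, 0, 0, 0, 0, 1]

```text
time: 3.15
tool_pos: [0.501, -0.2579, 0.1523]
tool_rot: [3.038, -0.797, 0.002]
wrist_force: [0.6, -0.3, 3.1]
gripper_width: 0.0118
grasp_force: 39.4
```

Emit:
send_rows:
  commands: [0, 0, 6, 0, 1, 0, 0, 10, 0, 1, 0, 0, 12, 0, 1, 0, 0, 12, 0, 1, 0, 0, 20, 0, 1, 0, 0, 20, 0, 1, 0, 0, 20, 0, 1, 0, 0, 15, 0, 1, 0, 0, 5, 0, 1, 0, 0, 0, 0, 1]
  force: 80

```text
time: 4.4
tool_pos: [0.5005, -0.2576, 0.2719]
tool_rot: [3.039, -0.797, 0.0]
wrist_force: [0.4, -0.2, -1.6]
gripper_width: 0.0109
grasp_force: 77.8
```

```bash
python3 -c "
from h import *
s=telemetry.get_state();print(s['tool_pos'],s['tool_rot'],s['wrist_force'],s['gripper_width'])"
```

```text
[ 0.50047464 -0.25763928  0.27191491] [ 3.03867372e+00 -7.97302457e-01  3.07957919e-04] [ 0.40467161 -0.16283593 -1.61085455] 0.010922849728804166
```

Emit:
send_rows:
  commands: [-2, 15, 0, 0.02, 1, -5, 35, 0, 0.05, 1, -6, 40, 0, 0.055, 1, -6, 40, 0, 0.055, 1, -6, 40, 0, 0.055, 1, -6, 40, 0, 0.055, 1, -6, 40, 0, 0.055, 1, -5, 35, 0, 0.05, 1, -4, 20, 0, 0.03, 1, -4, 13, 0, 0.02, 1]

```text
time: 5.65
tool_pos: [0.4491, 0.0619, 0.2711]
tool_rot: [-3.14, 0.103, 0.003]
wrist_force: [-0.2, -0.8, -0.9]
gripper_width: 0.011
grasp_force: 78.0
```

Emit:
send_rows:
  commands: [0, 0, 0, 0, 1, 0, 0, 0, 0, 1, 0, 0, 0, 0, 1]

```text
time: 6.02
tool_pos: [0.4507, 0.0596, 0.2718]
tool_rot: [3.139, -0.109, 0.0]
wrist_force: [-0.0, -1.2, -1.3]
gripper_width: 0.0116
grasp_force: 78.0
```

```bash
python3 v.py wrist w2
```

```text
[[-0.068, -0.956, -0.286, 0.524], [-0.998, 0.066, 0.019, 0.055], [0.001, 0.287, -0.958, 0.414], [0.0, 0.0, 0.0, 1.0]] 269.7775533695519 [0.45072909 0.05964279 0.27174483] [ 3.13948994e+00 -1.09122022e-01 -7.63334819e-05] [ 0.039  0.104  1.673 -0.     1.365  1.679] [-0.89463368 -0.22256857  0.08155341]
```

View pics/w2.png

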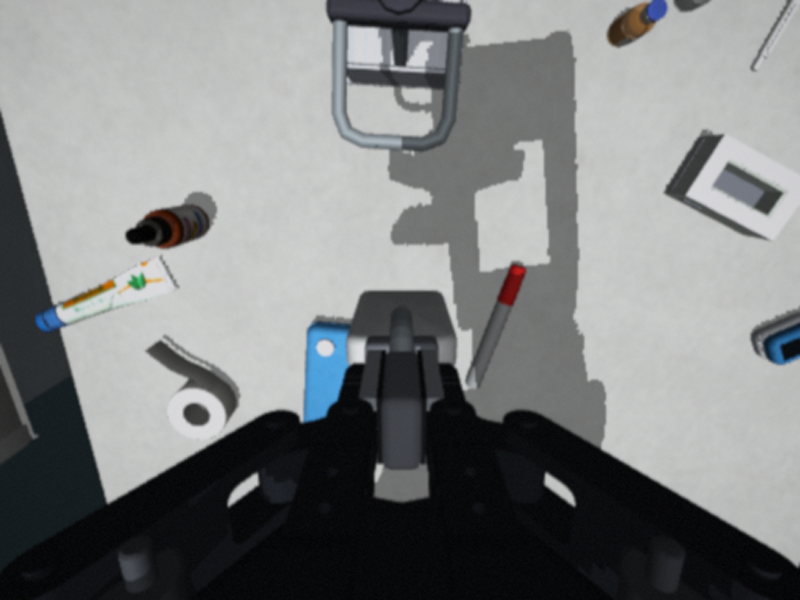

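The wrist view shows the eye's front bar centred at about (397,142), level in the image, with its legs at columns 340 and 457. The hook's nose is at (401,320) and the tab at (401,430). I'll read the edges numerically.

Run:
```python
from h import *
import pickle
s=pickle.load(open("w2.pkl","rb"));g=cv2.cvtColor(s["img"],cv2.COLOR_BGR2GRAY)
for u in(228,236,244,252,260,268,276,280): print(u,g[78:100,u])
for v in(50,60,70): print(v,g[v,208:226],g[v,284:304])
print("nose cols 262",g[190:232:1,257]);print(g[205,240:275]); 
print("tab row 270",g[280,235:275]); print(g[225:320,257])
for z in(.167,.18,.193): print(z,onz(s,254,90.5,z))
```

```text
228 [196 198 197 193 171 137 131 146 163 175 177 165 147 131 133 166 194 200
 200 201 199 198]
236 [199 197 197 197 197 193 181 151 130 144 162 175 178 163 141 125 132 166
 190 196 195 196]
244 [198 197 198 198 198 199 195 175 137 135 154 169 179 172 152 133 124 148
 187 197 198 198]
252 [198 196 196 196 196 196 195 183 155 132 144 162 175 176 161 141 118 102
 101 112 116 116]
260 [198 199 199 198 197 196 196 194 170 118  91  93 100  99  90  79  70  84
 131 158 132 114]
268 [198 199 200 200 201 200 198 195 181 141  99  91  98 100  96  83  72  62
  74  96 111 114]
276 [186 186 188 184 165 127 102  88  85  89  96 101  96  86  73  65  69  92
 109 114 114 114]
280 [100  89  80  74  72  78  81  86  92  99 102  91  79  70  68  85 108 115
 115 117 115 115]
50 [194 196 196 188 164 138 141 157 171 169 155 135 113 121 166 130  81  64] [ 46  60  74  84  91 100  92  83  76  80  98 108 112 113 114 115 112 116
 113 113]
60 [196 194 196 184 146 130 144 160 173 170 152 134 109 114 176 193 195 196] [ 72  74  83  92 100  93  85  77  79 107 114 116 113 113 114 113 113 114
 114 114]
70 [196 196 196 186 
[... 334 characters left out ...]
 53 52 52 48 47 44 49
 60 66 65 64 66 65 64 64 63 62 61]
tab row 270 [10  9 10  8 10 10 15 20 25 40 50 56 60 63 65 68 67 69 68 68 67 70 71 69
 69 69 69 69 68 66 65 62 58 54 40 27 20 15 12 12]
[ 45  34  32  33  33  34  34  33  33  32  35  34  32  35  33  35  35  34
  32  34  35  34  34  34  34  33  35  37  38  43  49  55  59  62  65  66
  69  68  69  71  69  69  69  70  70  69  70  71  70  70  69  69  70  68
  68  71  70  69  69  69  69  68  69  67  68  69  69  67  70  67  67  67
  68  65  65  81 106 114 114 113 112 112 113 113 113 113 113 114 114 113
 113 112 113 112 108]
0.167 [0.53824772 0.05632019 0.167     ]
0.18 [0.53750097 0.05626661 0.18      ]
0.193 [0.53675423 0.05621303 0.193     ]
```

Run:
```python
from h import *
import pickle
s=pickle.load(open("w2.pkl","rb"))
T=np.array([.4507,.0596,.2718])
for v in(254.5,299.7): print("tab",(onz(s,256.8,v,T[2]+.0327)-T)*1e3)
a,b=onz(s,236,89.9,.19),onz(s,268,91.4,.19);d=a-b;print("yaw",np.degrees(np.arctan2(-d[0],d[1])))
print("bar",onz(s,250.7,90.7,.19))
# nose bottom tip / outer edge
for v in(196,): print("nose outer edge at tip",(onz(s,256.8,v,T[2]+.0177-.0564)-T)*1e3)
```

```text
tab [ 9.07132266 -0.11679515 32.7       ]
tab [-15.50230081   1.55557832  32.7       ]
yaw -6.43548896524945
bar [0.53695548 0.05881157 0.19      ]
nose outer edge at tip [ 13.6213577   -0.55253167 -38.7       ]
```

Emit:
send_rows:
  commands: [10, 0, 0, -0.01, 1, 20, 0, 0, -0.01, 1, 20, -1, 0, -0.01, 1, 18, 0, 0, -0.01, 1, 9, 0, -6, 0, 1, 5, 0, -8, 0, 1, 0, 0, -6, 0, 1, 0, 0, 0, 0, 1, 0, 0, 0, 0, 1, 0, 0, 0, 0, 1]

```text
time: 7.32
tool_pos: [0.5325, 0.0594, 0.2523]
tool_rot: [-3.137, 0.17, -0.001]
wrist_force: [0.5, 0.4, -1.7]
gripper_width: 0.0108
grasp_force: 78.0
```

```bash
python3 v.py wrist w3
python3 - <<'E'
from h import *
import pickle
s=pickle.load(open("w3.pkl","rb"))
c=imaging.snapshot("scene");pickle.dump(c,open("s3.pkl","wb"))
st=telemetry.get_state();p=proj(c,[.537,.058,.21]).astype(int);print(p)
A=cv2.resize(s["img"][120:320,170:340],None,fx=3,fy=3,interpolation=cv2.INTER_CUBIC)[:,:400]
A=cv2.resize(s["img"][140:290,206:306],(400,600),interpolation=cv2.INTER_CUBIC)
B=c["img"][p[1]-35:p[1]+40,p[0]-25:p[0]+25];B=cv2.resize(B,(400,600),interpolation=cv2.INTER_CUBIC)
cv2.imwrite("pics/m3.png",cv2.convertScaleAbs(np.hstack([A,B]),alpha=1.5,beta=15))
E
```

```text
[[-0.107, -0.953, -0.284, 0.605], [-0.994, 0.102, 0.03, 0.052], [0.0, 0.286, -0.958, 0.395], [0.0, 0.0, 0.0, 1.0]] 269.7775533695519 [0.53252808 0.05936819 0.25226427] [-3.13693324e+00  1.69781181e-01 -1.31573748e-03] [ 0.032  0.236  1.555 -0.     1.35   1.711] [ 0.51644788 -0.52956453 -0.40088422]
[250 150]
```

View pics/m3.png

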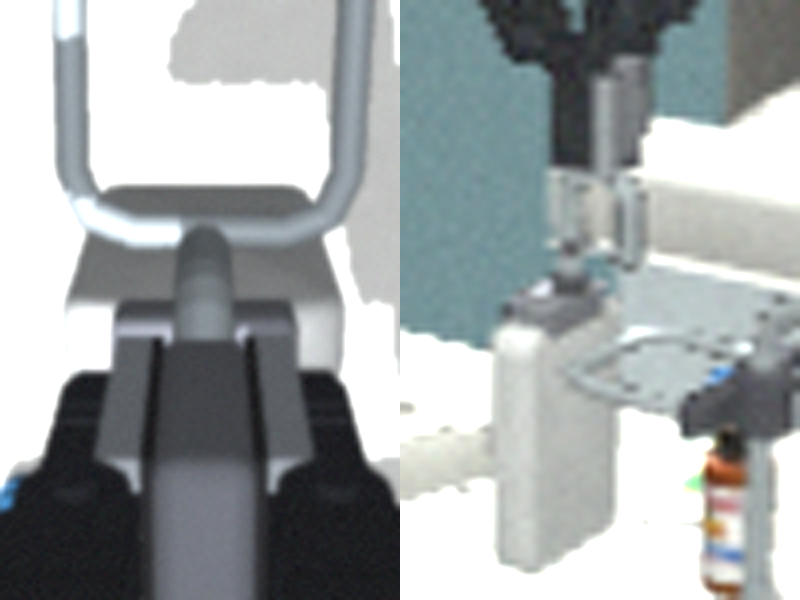

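The left crop shows the nose tip at (206,222) over the bar's centre row at y≈232, and the bar is level. The right crop shows the hook upright in the gripper, with the nose near and above the front bar and the logger in front of the eye.

Run:
```python
from h import *
import pickle
s=pickle.load(open("w3.pkl","rb"));w=pickle.load(open("w2.pkl","rb"));g=cv2.cvtColor(s["img"],cv2.COLOR_BGR2GRAY)
for u in(236,242,246,250,264,270,276): print(u,g[188:208,u])
print(g[186:226,257])
T=telemetry.get_state()["tool_pos"];print(T)
bar=(250,197.6)
print("tri",tri(ray(w,250.7,90.7),ray(s,*bar)))
for z in(.185,.19,.195):
    n=onz(s,257,195.2,T[2]-.0387+.003);b=onz(s,*bar,z);print(z,((b-n)*1e3).round(2),((n-T)*1e3).round(2),b)
```

```text
236 [ 60  59  59  63  83 111 139 162 180 185 172 146 106  75  65  65  64  66
  66  67]
242 [ 58  59  59  60  60  71  99 129 156 177 184 173 153 121  80  65  63  63
  65  67]
246 [ 56  58  59  61  61  71  98 128 155 176 185 177 153 117  76  66  65  66
  66  67]
250 [ 58  58  58  59  59  68  92 119 142 163 170 155 118  81  56  49  49  48
  48  49]
264 [ 58  58  58  60  56  59  72  82  94 105 107  97  83  69  61  63  64  64
  65  64]
270 [ 57  59  57  58  57  58  69  82  94 104 108  97  87  74  62  63  66  66
  68  68]
276 [ 58  59  60  60  57  57  67  81  92 102 106  99  88  76  64  62  62  63
  65  66]
[100  62  58  58  59  57  55  58  70  73  63  52  48  49  48  47  47  46
  49  57  57  58  64  69  74  73  74  74  76  80  84  87  86  86  86  86
  86  86  74  48]
[0.53252605 0.05936073 0.25223778]
tri (array([0.53728457, 0.06171724, 0.19021609]), np.float64(0.005856622660074358))
0.185 [-11.69   6.95 -31.54] [ 15.03  -1.37 -35.7 ] [0.53587038 0.06494681 0.185     ]
0.19 [-10.03   6.65 -26.54] [ 15.03  -1.37 -35.7 ] [0.5375291  0.06464239 0.19      ]
0.195 [ -8.37   6.34 -21.54] [ 15.03  -1.37 -35.7 ] [0.53918781 0.06433797 0.195     ]
```

Emit:
send_rows:
  commands: [3, -0.3, 0, 0, 1, 3, -0.4, 0, 0, 1, 0, 0, -5, 0, 1, 0, 0, -5, 0, 1, 0, 0, -3, 0, 1, 0, 0, -2, 0, 1, 0, 0, 0, 0, 1, 0, 0, 0, 0, 1]

```text
time: 8.43
tool_pos: [0.5386, 0.0586, 0.2369]
tool_rot: [-3.137, 0.17, -0.0]
wrist_force: [-0.9, -0.3, 0.1]
gripper_width: 0.0113
grasp_force: 78.0
```

Emit:
send_rows:
  commands: [0, 0, -1, 0, 1, 0, 0, -1, 0, 1, 0, 0, 0, 0, 1]

```text
time: 8.8
tool_pos: [0.5384, 0.0587, 0.2347]
tool_rot: [-3.137, 0.17, 0.0]
wrist_force: [0.0, 0.2, -1.6]
gripper_width: 0.011
grasp_force: 78.0
```

Emit:
send_rows:
  commands: [0, 0, -1, 0, 1, 0, 0, -1, 0, 1, 0, 0, 0, 0, 1]

```text
time: 9.18
tool_pos: [0.5384, 0.0586, 0.2327]
tool_rot: [3.137, -0.17, -0.0]
wrist_force: [0.1, -0.7, -1.3]
gripper_width: 0.0108
grasp_force: 78.0
```

Emit:
send_rows:
  commands: [0, 0, -1, 0, 1, 0, 0, -1, 0, 1, 0, 0, 0, 0, 1]

```text
time: 9.55
tool_pos: [0.5384, 0.0587, 0.2307]
tool_rot: [3.137, -0.17, -0.001]
wrist_force: [0.3, -0.0, -0.6]
gripper_width: 0.0112
grasp_force: 78.0
```

Emit:
send_rows:
  commands: [0, 0, -1, 0, 1, 0, 0, 0, 0, 1]

```text
time: 9.8
tool_pos: [0.5385, 0.0586, 0.2297]
tool_rot: [-3.137, 0.17, 0.0]
wrist_force: [-0.1, 0.4, -1.4]
gripper_width: 0.0112
grasp_force: 78.0
```

Emit:
send_rows:
  commands: [0, 0, -1, 0, 1, 0, 0, 0, 0, 1]

```text
time: 10.05
tool_pos: [0.5384, 0.0586, 0.2287]
tool_rot: [3.137, -0.17, -0.0]
wrist_force: [-0.7, -0.6, -1.0]
gripper_width: 0.011
grasp_force: 78.0
```

Emit:
send_rows:
  commands: [0, 0, -1, 0, 1, 0, 0, 0, 0, 1]

```text
time: 10.3
tool_pos: [0.5384, 0.0586, 0.2277]
tool_rot: [3.137, -0.17, -0.0]
wrist_force: [-1.0, 0.2, -1.9]
gripper_width: 0.0116
grasp_force: 78.0
```

Emit:
send_rows:
  commands: [0, 0, -1, 0, 1, 0, 0, 0, 0, 1]

```text
time: 10.55
tool_pos: [0.5384, 0.0586, 0.2267]
tool_rot: [-3.137, 0.17, 0.0]
wrist_force: [0.4, -0.2, -0.7]
gripper_width: 0.0109
grasp_force: 78.0
```

```bash
python3 v.py wrist w4
python3 - <<'E'
from h import *
import pickle
s=pickle.load(open("w4.pkl","rb"))
c=imaging.snapshot("scene");pickle.dump(c,open("s4.pkl","wb"))
p=[250,150]
A=cv2.resize(s["img"][140:290,206:306],(400,600),interpolation=cv2.INTER_CUBIC)
B=c["img"][p[1]-35:p[1]+40,p[0]-20:p[0]+30];B=cv2.resize(B,(400,600),interpolation=cv2.INTER_CUBIC)
cv2.imwrite("pics/m4.png",cv2.convertScaleAbs(np.hstack([A,B]),alpha=1.5,beta=15))
E
```

```text
[[-0.107, -0.953, -0.285, 0.612], [-0.994, 0.102, 0.03, 0.051], [0.001, 0.287, -0.958, 0.369], [0.0, 0.0, 0.0, 1.0]] 269.7775533695519 [0.53849334 0.05867471 0.22675958] [-3.13695055e+00  1.69805856e-01  1.49007230e-04] [0.031 0.264 1.582 0.    1.296 1.709] [-0.41897856 -0.23995169 -1.08721083]
```

View pics/m4.png

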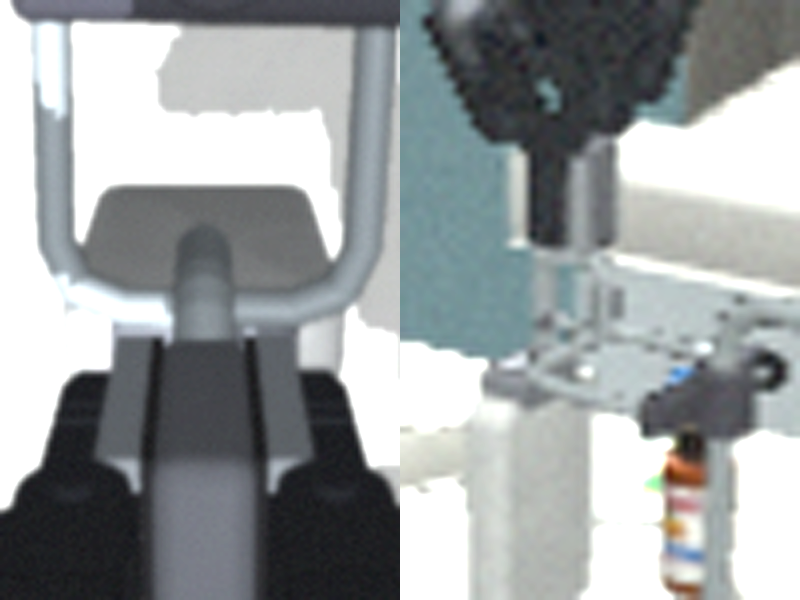

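The nose is now past the bar inside the loop, with the bar's centre at crop row ≈306 on both sides of it. The logger is in front of the eye. I'll re-estimate the bar from this view.

Run:
```python
from h import *
import pickle
W={k:pickle.load(open(k+".pkl","rb")) for k in("w2","w3","w4")};s=W["w4"];g=cv2.cvtColor(s["img"],cv2.COLOR_BGR2GRAY)
for u in(236,244,266,272): print(u,g[206:228,u])
A=[];b=[]
from scipy.optimize import least_squares as L
o=[("w2",254,90.9),("w3",254,197.6),("w4",254,216.0)]
f=lambda p:[proj(W[k],[p[0],.058,p[1]])[1]-v for k,u,v in o]
r=L(f,[.537,.19]);print(r.x,r.fun)
T=telemetry.get_state()["tool_pos"]
v=[i for i in g[190:215,257]];print(v)
print("bar x at z",[(z,onz(s,254,216,z)[0]) for z in(.18,.185,.19)],T)
```

```text
236 [ 67  68  68  66  63  67  84 111 136 158 179 188 185 168 146 121 115 106
  72  57  56  54]
244 [ 68  69  71  69  71  68  72  96 124 150 170 185 187 174 157 141 126 107
  55  27  23  20]
266 [ 72  71  73  71  73  68  63  72  83  93 102 109 107  97  87  79  80  76
  60  51  51  41]
272 [ 69  70  73  76  72  69  63  69  81  90 101 111 108  98  86  78  70  66
  59  54  53  56]
[0.53677184 0.18877271] [ 0.06594133 -0.43606634  0.3297286 ]
[np.uint8(61), np.uint8(60), np.uint8(61), np.uint8(63), np.uint8(61), np.uint8(59), np.uint8(53), np.uint8(49), np.uint8(47), np.uint8(49), np.uint8(49), np.uint8(48), np.uint8(48), np.uint8(48), np.uint8(51), np.uint8(57), np.uint8(59), np.uint8(59), np.uint8(65), np.uint8(72), np.uint8(75), np.uint8(76), np.uint8(76), np.uint8(75), np.uint8(77)]
bar x at z [(0.18, np.float64(0.5337569928498884)), (0.185, np.float64(0.5358148726552147)), (0.19, np.float64(0.5378727524605409))] [0.53853448 0.05864814 0.22680559]
```

Emit:
send_rows:
  commands: [-1, 0.1, 0, 0, 1, 0, 0, -1, 0, 1, 0, 0, 0, 0, 1]

```text
time: 11.02
tool_pos: [0.5374, 0.0587, 0.2257]
tool_rot: [-3.137, 0.17, 0.0]
wrist_force: [0.5, 0.1, -1.0]
gripper_width: 0.0112
grasp_force: 78.0
```

Emit:
send_rows:
  commands: [0, 0, -1, 0, 1, 0, 0, 0, 0, 1]

```text
time: 11.28
tool_pos: [0.5374, 0.0587, 0.2247]
tool_rot: [3.137, -0.17, -0.0]
wrist_force: [-0.0, 0.5, -1.4]
gripper_width: 0.011
grasp_force: 78.0
```

Emit:
send_rows:
  commands: [0, 0, -1, 0, 1, 0, 0, 0, 0, 1]

```text
time: 11.52
tool_pos: [0.5374, 0.0587, 0.2237]
tool_rot: [3.137, -0.17, -0.0]
wrist_force: [0.6, 0.8, -1.8]
gripper_width: 0.0111
grasp_force: 78.0
```

Emit:
send_rows:
  commands: [0, 0, -1, 0, 1, 0, 0, 0, 0, 1]

```text
time: 11.78
tool_pos: [0.5375, 0.0587, 0.2227]
tool_rot: [-3.137, 0.17, 0.0]
wrist_force: [-0.4, -0.5, -1.4]
gripper_width: 0.0108
grasp_force: 78.0
```

Emit:
send_rows:
  commands: [0, 0, -1, 0, 1, 0, 0, 0, 0, 1]

```text
time: 12.02
tool_pos: [0.5376, 0.0587, 0.2221]
tool_rot: [-3.137, 0.17, -0.001]
wrist_force: [-0.4, 0.8, 0.3]
gripper_width: 0.0109
grasp_force: 78.4
```

Emit:
send_rows:
  commands: [0, 0, -1, 0, 1, 0, 0, 0, 0, 1]

```text
time: 12.28
tool_pos: [0.5375, 0.0588, 0.2211]
tool_rot: [-3.137, 0.17, -0.001]
wrist_force: [-1.3, -0.6, 3.8]
gripper_width: 0.0113
grasp_force: 78.6
```

Emit:
send_rows:
  commands: [0, 0, -1, 0, 1, 0, 0, 0, 0, 1]

```text
time: 12.52
tool_pos: [0.5374, 0.0588, 0.2199]
tool_rot: [-3.137, 0.17, 0.0]
wrist_force: [-2.0, 0.3, 4.4]
gripper_width: 0.011
grasp_force: 78.7
```

Emit:
send_rows:
  commands: [0, 0, -1, 0, 1, 0, 0, 0, 0, 1]

```text
time: 12.78
tool_pos: [0.5375, 0.0588, 0.2189]
tool_rot: [-3.137, 0.17, -0.0]
wrist_force: [-0.7, 0.3, 4.6]
gripper_width: 0.0114
grasp_force: 78.8
```

Emit:
send_rows:
  commands: [0, 0, -1, 0, 1, 0, 0, -1, 0, 1, 0, 0, 0, 0, 1]

```text
time: 13.15
tool_pos: [0.5378, 0.0587, 0.2172]
tool_rot: [-3.137, 0.17, -0.001]
wrist_force: [-2.8, 0.7, 5.6]
gripper_width: 0.0112
grasp_force: 79.1
```

Emit:
send_rows:
  commands: [0, 0, -1, 0, 1, 0, 0, -1, 0, 1, 0, 0, 0, 0, 1]

```text
time: 13.52
tool_pos: [0.5376, 0.0589, 0.2153]
tool_rot: [-3.137, 0.17, -0.001]
wrist_force: [-2.3, 0.6, 7.0]
gripper_width: 0.0115
grasp_force: 79.3
```

Emit:
send_rows:
  commands: [0, 0, -1, 0, 1, 0, 0, -1, 0, 1, 0, 0, 0, 0, 1]

```text
time: 13.9
tool_pos: [0.5366, 0.059, 0.2126]
tool_rot: [-3.137, 0.17, 0.003]
wrist_force: [-3.9, 0.0, 4.9]
gripper_width: 0.0111
grasp_force: 79.2
```

Emit:
send_rows:
  commands: [0, 0, -1, 0, 1, 0, 0, -1, 0, 1, 0, 0, 0, 0, 1]

```text
time: 14.28
tool_pos: [0.5362, 0.0589, 0.2102]
tool_rot: [-3.137, 0.17, 0.005]
wrist_force: [-4.1, 0.5, 3.1]
gripper_width: 0.011
grasp_force: 79.0
```

Emit:
send_rows:
  commands: [0, 0, -1, 0, 1, 0, 0, -1, 0, 1, 0, 0, 0, 0, 1]

```text
time: 14.65
tool_pos: [0.537, 0.0588, 0.2084]
tool_rot: [3.137, -0.17, -0.002]
wrist_force: [-4.2, 1.3, 2.1]
gripper_width: 0.0111
grasp_force: 79.0
```

Emit:
send_rows:
  commands: [0, 0, -1, 0, 1, 0, 0, -1, 0, 1, 0, 0, 0, 0, 1]

```text
time: 15.02
tool_pos: [0.537, 0.0587, 0.2063]
tool_rot: [3.137, -0.17, -0.002]
wrist_force: [-4.4, 0.8, 1.1]
gripper_width: 0.0112
grasp_force: 78.8
```

Emit:
send_rows:
  commands: [0, 0, -1, 0, 1, 0, 0, -1, 0, 1, 0, 0, 0, 0, 1]

```text
time: 15.4
tool_pos: [0.5373, 0.0588, 0.2045]
tool_rot: [3.137, -0.17, -0.001]
wrist_force: [-4.3, 1.4, 1.5]
gripper_width: 0.011
grasp_force: 78.8
```

Emit:
send_rows:
  commands: [0, 0, -1, 0, 1, 0, 0, 0, 0, 1]

```text
time: 15.65
tool_pos: [0.5372, 0.0587, 0.2035]
tool_rot: [3.137, -0.17, -0.001]
wrist_force: [-4.9, 0.4, 1.8]
gripper_width: 0.0115
grasp_force: 78.7
```

Emit:
send_rows:
  commands: [0, 0, -1, 0, 1, 0, 0, -1, 0, 1, 0, 0, 0, 0, 1]

```text
time: 16.02
tool_pos: [0.5369, 0.0587, 0.2012]
tool_rot: [3.137, -0.17, -0.002]
wrist_force: [-3.8, 1.1, -1.4]
gripper_width: 0.0109
grasp_force: 78.4
```

Emit:
send_rows:
  commands: [0, 0, -1, 0, 1, 0, 0, 0, 0, 1]

```text
time: 16.27
tool_pos: [0.5367, 0.0588, 0.2001]
tool_rot: [3.137, -0.17, -0.003]
wrist_force: [-5.8, 0.3, -3.0]
gripper_width: 0.0114
grasp_force: 78.1
```

Emit:
send_rows:
  commands: [0, 0, -1, 0, 1, 0, 0, 0, 0, 1]

```text
time: 16.52
tool_pos: [0.5394, 0.0586, 0.2001]
tool_rot: [3.137, -0.17, 0.006]
wrist_force: [0.8, -0.6, -0.7]
gripper_width: 0.0111
grasp_force: 77.9
```

Emit:
send_rows:
  commands: [0, 0, -0.7, 0, 1, 0, 0, 0, 0, 1]

```text
time: 16.77
tool_pos: [0.5389, 0.0586, 0.1996]
tool_rot: [-3.137, 0.17, -0.004]
wrist_force: [0.3, 0.3, -0.5]
gripper_width: 0.0113
grasp_force: 77.9
```

Emit:
send_rows:
  commands: [0, 0, -1, 0, 1, 0, 0, 0, 0, 1]

```text
time: 17.02
tool_pos: [0.5377, 0.0587, 0.1981]
tool_rot: [3.137, -0.17, 0.0]
wrist_force: [0.6, -0.2, -0.4]
gripper_width: 0.0109
grasp_force: 77.9
```

Emit:
send_rows:
  commands: [0, 0, 3, 0, 1, 0, 0, 4, 0, 1, 0, 0, 3, 0, 1, 0, 0, 0, 0, 1]

```text
time: 17.52
tool_pos: [0.5378, 0.0588, 0.2086]
tool_rot: [-3.137, 0.17, -0.002]
wrist_force: [0.3, 0.2, -1.3]
gripper_width: 0.0112
grasp_force: 77.9
```

Emit:
send_rows:
  commands: [0, 0, 1, 0, 1, 0, 0, 0, 0, 1]

```text
time: 17.77
tool_pos: [0.5375, 0.0588, 0.2091]
tool_rot: [-3.137, 0.17, 0.0]
wrist_force: [0.0, 0.0, -1.8]
gripper_width: 0.0109
grasp_force: 77.9
```

Emit:
send_rows:
  commands: [0, 0, 1, 0, 1, 0, 0, 0, 0, 1]

```text
time: 18.02
tool_pos: [0.5376, 0.0587, 0.2101]
tool_rot: [-3.137, 0.17, -0.0]
wrist_force: [0.7, -0.4, -0.7]
gripper_width: 0.0109
grasp_force: 77.9
```

Emit:
send_rows:
  commands: [0, 0, 0.7, 0, 1, 0, 0, 0, 0, 1]

```text
time: 18.27
tool_pos: [0.5376, 0.0588, 0.2109]
tool_rot: [-3.137, 0.17, -0.0]
wrist_force: [-0.1, -0.4, -1.3]
gripper_width: 0.011
grasp_force: 77.9
```

Emit:
send_rows:
  commands: [0, 0, 0.7, 0, 1, 0, 0, 0, 0, 1]

```text
time: 18.52
tool_pos: [0.5375, 0.0587, 0.2116]
tool_rot: [-3.137, 0.17, -0.0]
wrist_force: [-0.2, -0.2, -1.1]
gripper_width: 0.0114
grasp_force: 77.9
```

Emit:
send_rows:
  commands: [0, 0, 0.5, 0, 1, 0, 0, 0, 0, 1]

```text
time: 18.77
tool_pos: [0.5375, 0.0587, 0.2119]
tool_rot: [-3.137, 0.17, 0.0]
wrist_force: [-0.2, 1.2, -1.9]
gripper_width: 0.0113
grasp_force: 77.9
```

Emit:
send_rows:
  commands: [0, 0, 0.4, 0, 1, 0, 0, 0, 0, 1]

```text
time: 19.02
tool_pos: [0.5374, 0.0588, 0.2121]
tool_rot: [3.137, -0.17, -0.001]
wrist_force: [0.2, -0.2, -3.9]
gripper_width: 0.0113
grasp_force: 77.8
```

Emit:
send_rows:
  commands: [0, 0, 0.4, 0, 1, 0, 0, 0, 0, 1]

```text
time: 19.27
tool_pos: [0.5374, 0.0587, 0.2123]
tool_rot: [3.137, -0.17, -0.001]
wrist_force: [0.7, -0.6, -7.3]
gripper_width: 0.0112
grasp_force: 77.7
```

Emit:
send_rows:
  commands: [0, 0, 0.4, 0, 1, 0, 0, 0, 0, 1]

```text
time: 19.52
tool_pos: [0.5373, 0.0587, 0.2125]
tool_rot: [3.137, -0.17, -0.001]
wrist_force: [3.0, 0.3, -11.2]
gripper_width: 0.0115
grasp_force: 77.7
```

The gate held the wire at about 10 N of tug. Next I'll lower the hook back so the wire sits nearly home, then release.

Emit:
send_rows:
  commands: [0, 0, -2, 0, 1, 0, 0, -4, 0, 1, 0, 0, -4, 0, 1, 0, 0, -4, 0, 1, 0, 0, -1, 0, 1, 0, 0, 0, 0, 1]

```text
time: 20.27
tool_pos: [0.5375, 0.0588, 0.1981]
tool_rot: [3.137, -0.17, -0.0]
wrist_force: [0.5, 0.1, -0.1]
gripper_width: 0.0113
grasp_force: 78.6
```

Emit:
send_rows:
  commands: [0, 0, -0.6, 0, 1, 0, 0, 0, 0, 1]

```text
time: 20.52
tool_pos: [0.5376, 0.0587, 0.1976]
tool_rot: [3.137, -0.17, 0.0]
wrist_force: [0.1, 1.0, -1.0]
gripper_width: 0.0111
grasp_force: 78.6
```

Emit:
send_rows:
  commands: [0, 0, -0.5, 0, 1, 0, 0, 0, 0, 1]

```text
time: 20.78
tool_pos: [0.5375, 0.0588, 0.1971]
tool_rot: [-3.137, 0.17, 0.0]
wrist_force: [0.3, 0.7, -1.3]
gripper_width: 0.0109
grasp_force: 78.6
```

Emit:
send_rows:
  commands: [0, 0, -0.4, 0, 1, 0, 0, 0, 0, 1]

```text
time: 21.02
tool_pos: [0.5375, 0.0587, 0.1967]
tool_rot: [3.137, -0.17, -0.0]
wrist_force: [0.3, -0.2, -1.0]
gripper_width: 0.011
grasp_force: 78.6
```

Emit:
send_rows:
  commands: [0, 0, -0.4, 0, 1, 0, 0, 0, 0, 1]

```text
time: 21.28
tool_pos: [0.5376, 0.0588, 0.1965]
tool_rot: [-3.137, 0.17, -0.0]
wrist_force: [0.4, -0.1, 0.5]
gripper_width: 0.011
grasp_force: 78.9
```

The throat's top now rests on the wire, so I'll let go.

Emit:
send_rows:
  commands: [0, 0, 0, 0, 0.8, 0, 0, 0, 0, 0.6, 0, 0, 0, 0, 0.4, 0, 0, 0, 0, 0.2, 0, 0, 0, 0, 0, 0, 0, 0, 0, 0, 0, 0, 0, 0, 0, 0, 0, 0, 0, 0]
  force: 20

```text
time: 22.28
tool_pos: [0.5375, 0.0588, 0.1963]
tool_rot: [-3.137, 0.17, -0.0]
wrist_force: [0.3, 0.1, 0.2]
gripper_width: 0.0854
grasp_force: 0.0
```

Emit:
send_rows:
  commands: [0, 0, 5, 0, 0, 0, 0, 10, 0, 0, 0, 0, 20, 0, 0, 0, 0, 25, 0, 0, 0, 0, 25, 0, 0, 0, 0, 20, 0, 0, 0, 0, 10, 0, 0, 0, 0, 0, 0, 0]

```text
time: 23.28
tool_pos: [0.5379, 0.0588, 0.3123]
tool_rot: [-3.137, 0.17, -0.003]
wrist_force: [0.1, 0.5, -0.1]
gripper_width: 0.0854
grasp_force: 0.0
```

Emit:
send_rows:
  commands: [0, 0, 0, 0, 0, 0, 0, 0, 0, 0, 0, 0, 0, 0, 0, 0, 0, 0, 0, 0, 0, 0, 0, 0, 0, 0, 0, 0, 0, 0, 0, 0, 0, 0, 0, 0, 0, 0, 0, 0, 0, 0, 0, 0, 0, 0, 0, 0, 0, 0]

```text
time: 24.52
tool_pos: [0.5375, 0.0587, 0.3113]
tool_rot: [-3.137, 0.17, -0.0]
wrist_force: [-0.0, -0.6, 0.4]
gripper_width: 0.0854
grasp_force: 0.0
```

Emit:
send_rows:
  commands: [0, 0, 0, 0, 0, 0, 0, 0, 0, 0, 0, 0, 0, 0, 0, 0, 0, 0, 0, 0, 0, 0, 0, 0, 0, 0, 0, 0, 0, 0, 0, 0, 0, 0, 0, 0, 0, 0, 0, 0, 0, 0, 0, 0, 0, 0, 0, 0, 0, 0]

```text
time: 25.78
tool_pos: [0.5375, 0.0587, 0.3113]
tool_rot: [-3.137, 0.17, 0.0]
wrist_force: [0.4, 0.5, 0.1]
gripper_width: 0.0857
grasp_force: 0.0
```

Emit:
send_rows:
  commands: [0, 0, 0, 0, 0, 0, 0, 0, 0, 0, 0, 0, 0, 0, 0, 0, 0, 0, 0, 0, 0, 0, 0, 0, 0, 0, 0, 0, 0, 0, 0, 0, 0, 0, 0, 0, 0, 0, 0, 0, 0, 0, 0, 0, 0, 0, 0, 0, 0, 0]

```text
time: 27.02
tool_pos: [0.5375, 0.0587, 0.3113]
tool_rot: [-3.137, 0.17, -0.0]
wrist_force: [-0.7, -0.1, 0.7]
gripper_width: 0.0854
grasp_force: 0.0
```

Run:
```python
from h import *
c=imaging.snapshot("scene")
d=imaging.snapshot("scene");print(cv2.absdiff(c["img"],d["img"])[100:230,220:300].mean())
B=c["img"][105:230,205:305];cv2.imwrite("pics/end.png",cv2.convertScaleAbs(cv2.resize(B,(480,600),interpolation=cv2.INTER_CUBIC),alpha=1.2))
```

```text
1.7274038461538461
```

View pics/end.png

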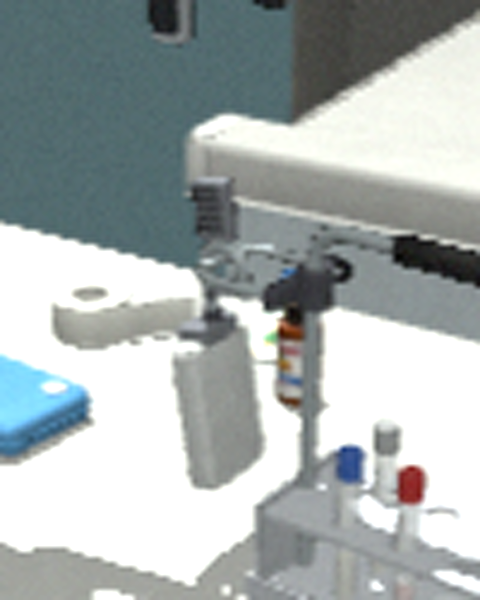

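The logger hangs from the eye's front bar, leaning as described, with the gripper well clear above it. The difference between the two pictures is only noise. I'll allow another second of settling and hand in.

Emit:
send_rows:
  commands: [0, 0, 0, 0, 0, 0, 0, 0, 0, 0, 0, 0, 0, 0, 0, 0, 0, 0, 0, 0, 0, 0, 0, 0, 0, 0, 0, 0, 0, 0, 0, 0, 0, 0, 0, 0, 0, 0, 0, 0, 0, 0, 0, 0, 0, 0, 0, 0, 0, 0]

```text
time: 28.38
tool_pos: [0.5375, 0.0587, 0.3113]
tool_rot: [3.137, -0.17, 0.0]
wrist_force: [-0.2, -0.5, 0.8]
gripper_width: 0.0859
grasp_force: 0.0
```

```bash
python3 -c "
from workcell import ticket
print(ticket.sign_off())"
```

```text
the job is handed in; nothing more can be done
None
```

The logger hangs from the eye with its gate shut under the wire; the gate held an upward tug of about 10 N, the highest wrist reading was about 11 N (15 N limit), and the job was handed in at about 28 s.

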